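# Stopper the inclined reagent bottle and close its bail

## Robot

A 7-joint arm with a two-finger parallel gripper is mounted at the origin on the work surface. World frame = base frame: x ahead of the robot, y to its left, z up, the work surface at z = 0. Lengths are in m, angles in rad, forces in N, time in s.
With the tool pointing down it reaches from about 0.35 to 0.9 m from the base axis. Payload 19.9 kg.
Tool frame: the origin (TCP) lies on the mounting face of the last link; the fingertips stand 199 mm ahead of it and the grasp point (between the pads) lies 180 mm ahead of it; z points along the fingers, y is the line along which they close (so a half turn about z gives the same grasp; the last joint's range is limited). The gripper opens to 94 mm and grips with 3 to 60 N. Pads are 16 mm wide; open, the fingers measure 119 mm over their backs; the gripper's body (75 mm by 177 mm) begins 78 mm behind the grasp point.
Start: joints at [1.091, 0.417, -0.01, 1.614, 0.005, 1.111, -0.053], TCP at [0.266, -0.566, 0.405] pointing down, gripper open.
Joint ranges: [-2.81, 2.81], [-0.39, 2.02], [-1.27, 1.25], [0.06, 2.57], [-1.19, 4.33], [0.19, 2], [-2.82, 2.82]. Speed limits (rad/s): [1.89, 1.89, 2.39, 2.39, 3.01, 3.01, 3.01].

## Interface

Orientations are given as a unit quaternion [x, y, z, w].
In Python, from cell import reach, movel, goto_joints, open_jaws, grab, hold, inverse_kinematics, observe, read_camera, PlanningError, sign_off gives the robot as it stands. Calls block until the motion is done:
- reach(position, orientation): joint-space move of the TCP to a pose.
- movel(position, rotation=None, v=0.15, max_force=None): straight line of the TCP; rotation=None keeps the orientation; v is the mean speed in m/s. With max_force (N) it stops when the force on the tool has changed by that much, and returns True; else False.
- goto_joints(angles): joint-space move.
- open_jaws() and grab(strength=None): open the fingers fully, or close them until they stop; strength is the grip in N (None keeps the last).
- hold(seconds).
- inverse_kinematics(position, orientation): joint angles nearest the present ones, or None.
- observe(): the state.
- read_camera(name): name is "scene" or "top" or "wrist"; returns a dict with "image" (420x560x3 uint8, red, green, blue), "z_map" (420x560 float32, m along the optical axis (not along the pixel's ray), 0 where there is no reading), "camera_matrix" (3x3 intrinsics, pixels), "dist" ([k1, k2, p1, p2, k3] as OpenCV has them; the pictures are not rectified), "R" (3x3) and "t" (3): a world point X has camera coordinates R X + t. Camera axes: x right, y down, z forward; pixel columns grow to the right and rows downward; lengths in m; the calibration is good to about 2 mm. A picture is of the moment at which its call begins.
A pose or a line that the arm cannot do raises PlanningError and nothing moves.
- sign_off(): hands the job in; it is judged then, once.
The state is a dict: "time": time; "q": joint angles; "qd": joint speeds; "tau": joint torques, N m; "eef_pos": TCP position; "eef_rot": TCP orientation; "ft_force": force on the tool from outside, world axes, zero at the start; "ft_torque": the same for the moment, N m; "finger_gap": finger opening in m; "finger_force": force on a finger pad.
Only numpy, scipy, OpenCV 4.12 (cv2) and the standard library are available. Lean on these libraries where they do the work, as an engineer would, in place of code of your own. Each camera call takes 0.05 s, during which the arm holds its last target. There are 200 camera calls.

## Task

Put the stopper that fits into the neck of the bottle leaning in the inclined stand. Its three lugs must drop into the three notches of the collar round the rim, so rest it lightly on the collar and turn it about the neck's axis until it drops fully home, gently, for the bottle is glass. Then let go of it and swing the wire bail fully over it, without shifting the wider stopper, the well plate, the tip box or the marker.

Things in the scene. Friction and masses are not known exactly. Their poses are not given: they have to be found in the camera images.
- stopper: The stopper that fits: white, round, 80 mm tall, 0.1 kg, loose, standing on its narrow end. From below: tapered plug 32 mm long, diameter 34 to 44 mm; flange of diameter 58 mm and three lugs (32 to 40 mm up); round grip of diameter 30 mm (40 to 80 mm up). Lugs 10 mm wide reach 37 mm from the axis, at 0 (its +x), 120 and 240 degrees. Origin at the centre of the narrow end, z towards the grip.
- stopper_seat (a point): Centre of the underside of that stopper's flange, 32 mm up its axis from its origin; same axes as the stopper.
- wide_stopper: A second white stopper that does not fit, to be left standing: same shape, 80 mm height and 30 mm grip, but the plug is 53 to 63 mm in diameter, the flange 76 mm and the lugs reach 46 mm from the axis. Origin at the centre of its narrow end, z up.
- flask: Amber reagent bottle, immovable in the stand. Origin at the centre of its underside, z along its axis to the mouth, leaning 30 degrees from vertical roughly towards the robot; y level, x away from the robot and uphill. Diameter 92 mm, length 160 mm; neck outside diameter 55 mm at the rim, bore 47 mm at the rim narrowing to 42 mm at 42 mm depth.
- flask_mouth (a point): Centre of the bottle's rim plane; axes as the bottle. Stopper home: stopper_seat here, z axes agreeing. Around it a stiff grey collar, radius 31 to 39 mm, top 10 mm above the rim, with three notches 14 mm wide, 120 degrees apart. The notches' angle about z differs every time and is not reported. Until the lugs meet the notches they ride on the collar, holding the stopper 10 mm above home.
- bail (a joint): Hinge angle of the steel wire bail, rad: 0 closed, at its stop, the crossbar across the top of the seated stopper with 4 mm of room (a stopper not home blocks it); up to 1.75 swung open to the far, uphill side. In the bottle's frame the crossbar's centre line is at x = 98 sin(angle), z = 120 + 98 cos(angle) mm. Hinge friction of about 0.22 N m holds it where it is left.
- bail_grip (a point): Middle of the free handle end of the bail's crossbar: a round bar of diameter 12 mm parallel to the bottle's y axis, sticking out past the arm from y = 74 to 122 mm, with an end disc of diameter 18 mm; this point is at y = 98 mm in the bottle's frame. It turns with the bail.
- well_plate: Bystander: white well plate, 85 x 127 x 42 mm, loose. Origin under its centre.
- tip_box: Bystander: grey pipette tip box with clear lid, 85 x 120 x 66 mm, loose. Origin under its centre.
- marker: Bystander: marker pen lying on the bench, 143 x 15 x 15 mm, loose. Origin on its underside, near its middle.
- stand: Aluminium inclined stand fixed to the bench, carrying the bottle. Origin under the centre of its base plate, 210 x 160 x 12 mm, z up; the bottle leans towards its -x. In the bottle's frame, two cheeks beside the bottle reach to z = 130 mm, at y = 57 to 65 and -65 to -57 mm, x = -18 to 18 mm. The bottle's mouth is 194 mm above the bench.
- bail_hinge (a point): Point where the bail's hinge line crosses the bottle's axis, 120 mm along z from the bottle's origin (40 mm below the rim). The hinge line is parallel to the bottle's y axis. The bail's two arms, 8 mm thick, run from there to the crossbar at y = -70 and 70 mm, 98 mm long.
Things that resemble listed ones, but are neither listed nor needed, are in the scene too. Leave any orange or pink look-alike of the stopper alone.

How it is judged:
On the way, in this order (a step that is already met when the one before it is completed fails the run):
1. the stopper is home in the neck while the bail is still open: flange within 3 mm of the rim, square to it (distance between stopper_seat and flask_mouth below 0.005 m and z of stopper_seat in the frame of flask_mouth below 0.003 m and angle between the z axis of stopper and the z axis of flask, either way round below 0.07 rad and value of joint bail above 0.5 rad), for 0.2 s.
2. the bail is swung closed over the stopper (within 0.08 rad of its stop) (value of joint bail below 0.08 rad), for 0.2 s.
At the end, for the whole second after the job is handed in: The stopper is at rest in the neck with its flange within 3 mm of the rim (5 mm in all directions) and its axis within 4 degrees of the neck's, and the bail is closed to within 0.08 rad of its stop (distance between stopper_seat and flask_mouth below 0.005 m and z of stopper_seat in the frame of flask_mouth below 0.003 m and angle between the z axis of stopper and the z axis of flask, either way round below 0.07 rad and value of joint bail below 0.08 rad and linear speed of stopper below 0.02 m/s); the robot touches nothing.
It fails at once if the bottle or its collar is loaded with more than 45 N by the stopper or the robot (contact force between any of stopper, the arm, the fingers and flask above 45 N).
It fails at once if the wider stopper is shifted more than 30 mm (distance of wide_stopper from where it was at the start of the episode above 0.03 m).
It fails at once if the well plate is shifted more than 30 mm (distance of well_plate from where it was at the start of the episode above 0.03 m).
It fails at once if the tip box is shifted more than 30 mm (distance of tip_box from where it was at the start of the episode above 0.03 m).
It fails at once if the marker is shifted more than 30 mm (distance of marker from where it was at the start of the episode above 0.03 m).
It also fails if it takes over 72 s, if anything falls off the work surface, if the arm or the gripper's body presses on something with over 40 N, if the wrist force passes 120 N, or if a joint passes its speed limit or range.

## Working session

There is one attempt and no reset: what is moved stays moved. The work goes in short steps, each a Python script; the robot and the scene stay as the last script left them, time stands still between calls to the robot, and variables do not carry over. Pictures are saved under pics/ and viewed, at most 10 in all, crops included, and the job is handed in when it is done.

```bash
ls; mkdir -p pics; cat > h.py <<'E'
import numpy as np, cv2, pickle
from scipy.spatial.transform import Rotation as Rn
from cell import *
def snap(n,tag):
    c=read_camera(n); pickle.dump(c,open(f'pics/{tag}.pkl','wb')); cv2.imwrite(f'pics/{tag}.png',c['image'][:,:,::-1]); return c
def cloud(c):
    h,w=c['z_map'].shape; u,v=np.meshgrid(np.arange(w),np.arange(h))
    p=cv2.undistortPoints(np.stack([u,v],-1).reshape(-1,1,2).astype(np.float64),c['camera_matrix'],np.array(c['dist'])).reshape(h,w,2)
    z=c['z_map'][...,None].astype(float); X=np.concatenate([p*z,z],-1)
    W=(X-np.array(c['t']))@np.array(c['R']); W[c['z_map']==0]=np.nan; return W
E
python3 - <<'E'
from h import *
a=snap('scene','s0');b=snap('top','t0')
im=np.hstack([a['image'],b['image']])[:,:,::-1]
print(observe()['time'])
for c in(a,b): print(np.array(c['R']).round(3).tolist(),np.array(c['t']).round(3))
E
```

```text
pics
0.1
[[0.887, 0.462, -0.014], [0.305, -0.607, -0.734], [-0.348, 0.646, -0.679]] [-0.464 -0.062  1.62 ]
[[-0.003, -1.0, 0.003], [-0.982, 0.003, -0.189], [0.189, -0.004, -0.982]] [-0.032  0.57   1.295]
```

View pics/t0.png

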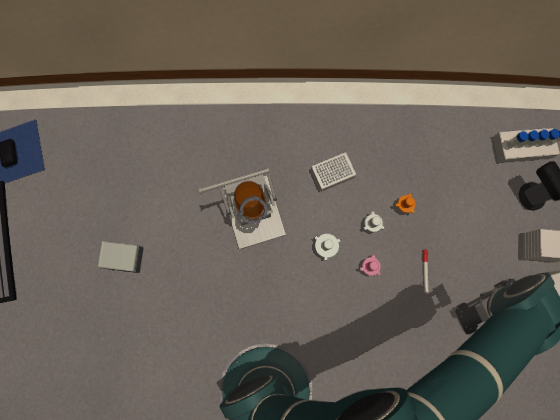

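View pics/s0.png

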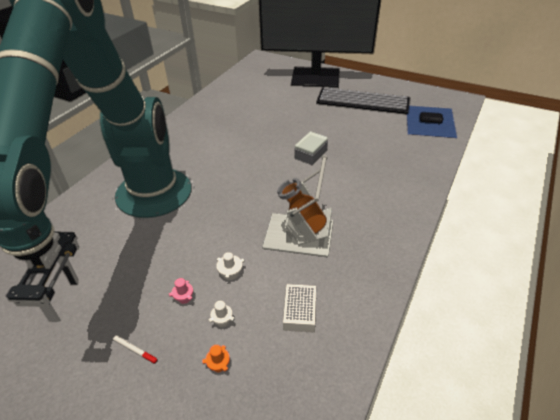

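Candidates in the top view: white at (326,245), white at (373,222), pink at (371,266) and orange at (406,203). The smaller white one at (373,222) should be the one that fits. I'll confirm it in an enlarged crop and by its diameter.

```bash
python3 - <<'E'
from h import *
b=pickle.load(open('pics/t0.pkl','rb'));a=pickle.load(open('pics/s0.pkl','rb'))
W=cloud(b);V=cloud(a)
im=b['image'][:,:,::-1]
L=cv2.resize(im[160:260,195:295],(500,500),interpolation=cv2.INTER_CUBIC)
R=cv2.resize(im[195:285,300:420][:, :],(300*1,225),interpolation=cv2.INTER_CUBIC)
R=cv2.resize(im[195:285,300:354],(300,500),interpolation=cv2.INTER_CUBIC)
R=cv2.resize(im[195:285,305:425],(300,225),interpolation=cv2.INTER_CUBIC)
S=a['image'][230:380,150:250][:,:,::-1]; S=cv2.resize(a['image'][240:345,160:300][:,:,::-1],(300,225),interpolation=cv2.INTER_CUBIC)
cv=np.zeros((500,800,3),np.uint8);cv[:,:500]=L;cv[:225,500:]=R;cv[250:475,500:]=S
cv2.imwrite('pics/c1.png',cv)
for n,(u,v) in dict(w1=(326,245),w2=(373,222),well=(333,171),tip=(120,257),mark=(426,270)).items():
    print(n,W[v,u].round(3))
# stoppers: grip tops / flange points
for n,(u,v) in dict(w1=(326,245),w2=(373,222)).items():
    c=W[v,u][:2]; P=np.vstack([W.reshape(-1,3),V.reshape(-1,3)]); P=P[np.hypot(*(P[:,:2]-c).T)<.06]
    t=P[P[:,2]>.074]; f=P[(P[:,2]>.034)&(P[:,2]<.044)]
    ct=(t.min(0)+t.max(0))/2; (x,y),r=cv2.minEnclosingCircle(f[:,:2].astype(np.float32))
    print(n,'grip',ct.round(4),len(t),'mean',t.mean(0).round(4),'flange r',np.percentile(np.hypot(*(f[:,:2]-ct[:2]).T),[50,90,98]).round(4),'enc',x,y,r)
# plate of stand z~0.012
P=W.reshape(-1,3); I=np.isfinite(P[:,0]); 
m=(abs(W[...,2]-.012)<.005); uu,vv=np.meshgrid(range(560),range(420)); m&=(uu>215)&(uu<300)&(vv>165)&(vv<255)
p=W[m]; print('plate',len(p),cv2.minAreaRect(p[:,:2].astype(np.float32)))
# things high near stand
for Q,nm in((W,'top'),(V,'scene')):
    q=Q.reshape(-1,3); q=q[np.isfinite(q[:,0])]; s=q[(abs(q[:,0]-.5)<.25)&(abs(q[:,1]-.05)<.25)&(q[:,2]>.2)]
    print(nm,len(s),s.min(0).round(3),s.max(0).round(3))
E
```

```text
w1 [ 0.448 -0.188  0.079]
w2 [ 0.518 -0.336  0.085]
well [ 0.693 -0.221  0.045]
tip [0.412 0.455 0.064]
mark [ 0.371 -0.523  0.01 ]
w1 grip [ 0.4543 -0.1966  0.0801] 136 mean [ 0.4536 -0.1957  0.0795] flange r [0.03   0.0385 0.0439] enc 0.45384883880615234 -0.1962176412343979 0.047021061182022095
w2 grip [ 0.5254 -0.3459  0.0806] 166 mean [ 0.5258 -0.347   0.0791] flange r [0.0246 0.0318 0.0365] enc 0.527057945728302 -0.3474706709384918 0.037213873118162155
plate 1258 ((0.572972297668457, 0.026413798332214355), (0.29357558488845825, 0.2697618901729584), 1.8929823637008667)
top 564 [ 0.516 -0.02   0.2  ] [0.65  0.182 0.24 ]
scene 366 [ 0.534 -0.022  0.2  ] [0.652 0.184 0.238]
```

View pics/c1.png

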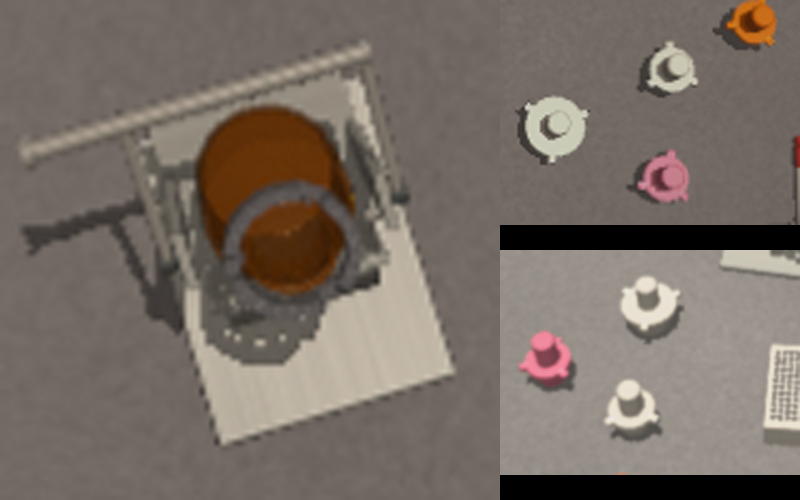

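The crop confirms it. The stopper at pixel (373,222) has lugs reaching 37 mm, so it fits. The one at (326,245) reaches about 46 mm, so it is the wide one. In the crop, the bail handle sticks out on the left at about (25,150), and the collar centre is at about (292,243).

```bash
python3 - <<'E'
from h import *
b=pickle.load(open('pics/t0.pkl','rb'));a=pickle.load(open('pics/s0.pkl','rb'))
W=cloud(b);V=cloud(a)
def ray(c,u,v,z):
    p=cv2.undistortPoints(np.array([[[u,v]]],float),c['camera_matrix'],np.array(c['dist'])).ravel()
    R=np.array(c['R']);o=-R.T@np.array(c['t']);d=R.T@np.r_[p,1];return o+d*(z-o[2])/d[2]
s=lambda x,y:(195+(x+.5)/5-.5,160+(y+.5)/5-.5)
A,B=ray(b,*s(222,443),.012),ray(b,*s(452,372),.012);d=(A-B)[:2];print('plate front',A,B,'psi',np.arctan2(d[1],d[0])-np.pi/2)
A,B=ray(b,*s(25,152),.235),ray(b,*s(368,50),.235);d=(A-B)[:2];print('bar',A,B,np.linalg.norm(d),'psi',np.arctan2(d[1],d[0])-np.pi/2)
print('collar',ray(b,*s(292,243),.2027))
# bar cloud
for Q in(W,V):
    q=Q.reshape(-1,3);q=q[np.isfinite(q[:,0])];q=q[(abs(q[:,0]-.6)<.1)&(q[:,1]>-.1)&(q[:,1]<.22)&(q[:,2]>.2)]
    q=q[(q[:,0]>.575)]
    m=np.median(q,0);U=np.linalg.svd(q-q.mean(0))[2][0];print('bar pts',len(q),q.mean(0),U,np.arctan2(*U[:2][::-1]))
# lugs of stopper
c=np.array([.526,-.347])
for Q in(W,V):
    q=Q.reshape(-1,3);q=q[np.isfinite(q[:,0])];r=np.hypot(*(q[:,:2]-c).T);q=q[(r<.04)&(q[:,2]>.028)]
    t=q[q[:,2]>.074];print('grip',t.mean(0),len(t))
    f=q[(abs(q[:,2]-.038)<.008)]; r=f[:,:2]-c;k=np.hypot(*r.T)>.031
    print(np.degrees(np.arctan2(r[k,1],r[k,0])).round().tolist())
    ang=np.arctan2(r[k,1],r[k,0]);print(np.degrees(np.angle(np.exp(3j*ang).mean())/3))
w=snap('wrist','w0');o=observe();T=Rn.from_quat(o['eef_rot']).as_matrix();R=np.array(w['R'])
print('cam in tcp',T.T@(-R.T@np.array(w['t'])-o['eef_pos']),(T.T@R.T).round(3).tolist(),w['camera_matrix'][0],o['eef_rot'])
# IK check
for psi in(.3,):
  for yaw in np.arange(-180,180,30):
    zt=np.array([.5*np.cos(psi),.5*np.sin(psi),-.866]);base=Rn.align_vectors([zt,[-np.sin(psi),np.cos(psi),0]],[[0,0,1],[0,1,0]],weights=[1e6,1])[0]*Rn.from_euler('z',yaw,degrees=True)
    print(yaw,[None if (x:=inverse_kinematics((np.array(P)).tolist(),base.as_quat().tolist())) is None else np.round(x,2).tolist() for P in [np.array([.5,.04,.194])-zt*.21,np.array([.5,.04,.194])-zt*.35]])
E
```

```text
plate front [0.4458014  0.08453158 0.012     ] [ 0.4915595  -0.06397016  0.012     ] psi 0.2989003092540097
bar [0.58591624 0.17766567 0.235     ] [ 0.64375682 -0.01267102  0.235     ] 0.19893111021132598 psi 0.2950177753626593
collar [0.5403245  0.03059401 0.2027    ]
bar pts 384 [0.6132654  0.07876655 0.23051312] [-0.266532    0.96322522  0.03402748] 1.8407496407954405
bar pts 250 [0.61720064 0.0694401  0.22714563] [ 0.26462932 -0.96380983 -0.03227904] -1.3028337370959056
grip [ 0.52398815 -0.34549693  0.08030689] 76
[8.0, 3.0, -0.0, 12.0, 5.0, -2.0, -115.0, -112.0, 119.0, 121.0, -122.0, -118.0, 123.0, 126.0, 130.0, -130.0, -127.0, -124.0, 130.0, 133.0, -129.0, 159.0]
3.3163406094159664
grip [ 0.52738628 -0.34825155  0.07810862] 90
[5.0, 9.0, -126.0, 2.0, 2.0, -123.0, -120.0, -112.0, -5.0, -2.0, 1.0, -118.0, -115.0, -113.0, -7.0, -8.0, -120.0, -112.0, -113.0, -110.0, -82.0]
2.707979652308834
cam in tcp [ 0.06960831 -0.00062512  0.02022773] [[0.0, -0.971, -0.24], [1.0, 0.0, -0.0], [0.001, -0.24, 0.971]] [351.19948193   0.         281.73199688] [ 9.76032608e-01  2.17623850e-01 -1.410
[... 453 characters left out ...]
, 0.32, 0.41, 2.55], None]
-30 [[-1.09, -0.17, 0.97, 2.34, 0.1, 0.39, 2.22], [-0.22, -0.38, 0.17, 2.25, -0.09, 0.76, 2.39]]
0 [[0.18, -0.05, -0.23, 2.31, -0.35, 0.39, 2.11], [-0.22, -0.38, 0.17, 2.25, -0.09, 0.76, 1.86]]
30 [[0.45, -0.05, -0.5, 2.3, -0.39, 0.4, 1.63], [0.43, -0.37, -0.31, 2.24, -0.44, 0.81, 1.69]]
60 [[0.52, -0.05, -0.56, 2.3, -0.4, 0.4, 1.11], [0.62, -0.38, -0.45, 2.23, -0.53, 0.84, 1.27]]
90 [[0.63, -0.05, -0.67, 2.3, -0.41, 0.4, 0.6], [0.62, -0.38, -0.44, 2.23, -0.53, 0.84, 0.74]]
120 [[0.69, -0.05, -0.72, 2.3, -0.42, 0.4, 0.09], [0.52, -0.37, -0.38, 2.24, -0.48, 0.82, 0.17]]
150 [[0.7, -0.05, -0.73, 2.3, -0.42, 0.4, -0.43], [0.52, -0.37, -0.38, 2.24, -0.48, 0.82, -0.36]]
```

```bash
cat >> h.py <<'E'
psi=.297
def frame(psi=psi):
    c,s=np.cos(psi),np.sin(psi); h=np.sqrt(.75)
    return np.array([[h*c,h*s,.5],[-s,c,0],[-.5*c,-.5*s,h]]).T   # columns xb,yb,zb
def toolrot(yaw,psi=psi):  # tool z = -zb, tool x at angle yaw (rad) about zb from xb
    F=frame(psi); x=F@[np.cos(yaw),np.sin(yaw),0]; z=-F[:,2]
    return Rn.from_matrix(np.array([x,np.cross(z,x),z]).T)
E
python3 - <<'E'
from h import *
F=frame();m=np.array([.545,.032,.194]);P=m+F[:,2]*.31
best=None
for y in np.radians(range(-180,180,20)):
    q=inverse_kinematics(P.tolist(),toolrot(y).as_quat().tolist())
    if q is not None:
        q=np.array(q); k=np.abs(q-observe()['q']).max(); print(round(np.degrees(y)),q.round(2).tolist())
        if best is None or k<best[0]: best=(k,y,q)
print(best[1]); goto_joints(best[2].tolist()); hold(.2)
w=snap('wrist','w1');print(observe()['time'],observe()['q'])
cv2.imwrite('pics/w1b.png',cv2.resize(w['image'][:,:,::-1],(800,600),interpolation=cv2.INTER_CUBIC))
E
```

```text
-180 [0.2, -0.18, -0.17, 2.2, -0.32, 0.64, 2.1]
-160 [-0.8, -0.29, 0.68, 2.22, 0.14, 0.64, 2.03]
-140 [-1.04, -0.38, 0.84, 2.22, 0.34, 0.67, 2.19]
-120 [-1.04, -0.38, 0.84, 2.22, 0.34, 0.67, 2.54]
-100 [0.59, -0.19, -0.5, 2.19, -0.44, 0.67, -2.66]
-80 [0.62, -0.19, -0.53, 2.19, -0.45, 0.67, -2.3]
-60 [0.65, -0.19, -0.56, 2.18, -0.47, 0.67, -1.94]
-40 [0.7, -0.19, -0.6, 2.18, -0.48, 0.68, -1.58]
-20 [0.74, -0.2, -0.63, 2.18, -0.5, 0.68, -1.21]
0 [0.76, -0.2, -0.65, 2.18, -0.51, 0.68, -0.86]
20 [0.77, -0.2, -0.66, 2.18, -0.51, 0.68, -0.51]
40 [0.77, -0.2, -0.65, 2.18, -0.51, 0.68, -0.16]
60 [0.75, -0.2, -0.64, 2.18, -0.5, 0.68, 0.19]
80 [0.72, -0.2, -0.62, 2.18, -0.49, 0.68, 0.52]
100 [0.68, -0.19, -0.58, 2.18, -0.47, 0.67, 0.86]
120 [0.61, -0.19, -0.53, 2.19, -0.45, 0.67, 1.19]
140 [0.5, -0.18, -0.43, 2.19, -0.42, 0.66, 1.5]
160 [0.36, -0.18, -0.31, 2.19, -0.37, 0.65, 1.8]
1.3962634015954636
2.625 [ 0.72154685 -0.19535282 -0.61720831  2.18333193 -0.49049317  0.67805713
  0.52435412]
```

View pics/w1b.png

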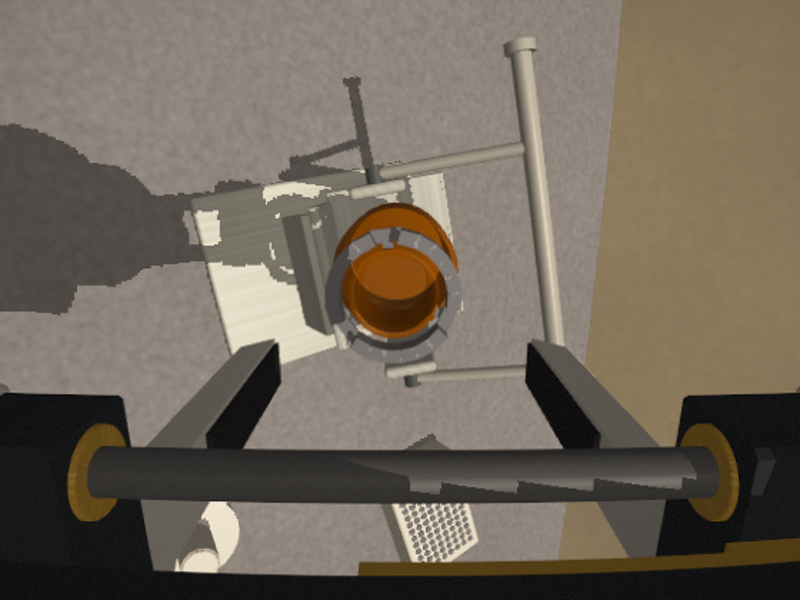

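The picture shows the collar at about (393,293) in the 800x600 view, with notch-like gaps. The open bail's handle is at the top, at about (520,45). Next I'll fit the collar and rectify it into the bottle frame.

```bash
python3 - <<'E'
from h import *
from scipy.optimize import least_squares
w=pickle.load(open('pics/w1.pkl','rb'));W=cloud(w);F=frame();m=np.array([.545,.032,.194])
L=(W-m)@F   # mouth frame
p=L[150:260,220:330].reshape(-1,3);p=p[np.isfinite(p[:,0])]
r=np.hypot(p[:,0],p[:,1]);k=(p[:,2]>-.004)&(r<.05);c=p[k]
print('collar z pct',np.percentile(c[:,2],[5,25,50,75,95]).round(4),len(c))
t=c[c[:,2]>.005]
print('plane',np.linalg.lstsq(np.c_[t[:,:2],np.ones(len(t))],t[:,2],rcond=None)[0])
rr=np.hypot(t[:,0],t[:,1])
f=lambda a:np.maximum(np.hypot(t[:,0]-a[0],t[:,1]-a[1])-.039,0)+np.maximum(.031-np.hypot(t[:,0]-a[0],t[:,1]-a[1]),0)
s=least_squares(f,[0,0]);print('centre off',s.x,s.cost); 
(ex,ey),er=cv2.minEnclosingCircle(t[:,:2].astype(np.float32));print('enc',ex,ey,er)
# bar
q=L.reshape(-1,3);q=q[np.isfinite(q[:,0])];q=q[(q[:,2]>-.08)&(q[:,2]<-.005)&(q[:,0]>.085)&(q[:,0]<.115)&(abs(q[:,1])<.14)]
for lo in range(-80,140,20):
    z=q[(q[:,1]*1e3>lo)&(q[:,1]*1e3<lo+20)]
    if len(z):print(lo,np.median(z,0).round(4),len(z),z[:,2].max().round(4))
# rectified views at z=+.010, and z=0
out=[]
g=np.linspace(-.05,.05,400)
for zz in(.010,.0):
    X,Y=np.meshgrid(g,-g) ; pts=np.stack([X,Y,np.full_like(X,zz)],-1).reshape(-1,3)@F.T+m
    uv=cv2.projectPoints(pts,cv2.Rodrigues(np.array(w['R']))[0],np.array(w['t']),w['camera_matrix'],np.array(w['dist']))[0].reshape(400,400,2).astype(np.float32)
    I=cv2.remap(w['image'][:,:,::-1],uv,None,cv2.INTER_CUBIC).copy()
    for R in(31,39): cv2.circle(I,(200,200),R*4,(0,255,0),1)
    for a in range(0,360,30): cv2.line(I,(int(200+170*np.cos(np.radians(a))),int(200-170*np.sin(np.radians(a)))),(int(200+190*np.cos(np.radians(a))),int(200-190*np.sin(np.radians(a)))),(0,0,255),2)
    out.append(I)
cv2.imwrite('pics/rect.png',np.hstack(out))
E
```

```text
collar z pct [-0.0008  0.0019  0.0109  0.0124  0.0132] 4154
plane [0.00049705 0.00790919 0.01190644]
centre off [-0.00556219  0.00225362] 2.083842694784716e-06
enc -0.005605365615338087 0.0020220805890858173 0.0396590456366539
-60 [ 0.0896 -0.0443 -0.0065] 89 -0.0051
-40 [ 0.089  -0.0298 -0.0065] 206 -0.005
-20 [ 0.0889 -0.0099 -0.0064] 206 -0.0051
0 [ 0.0887  0.0102 -0.0064] 226 -0.005
20 [ 0.0889  0.0302 -0.0064] 235 -0.005
40 [ 0.0892  0.0503 -0.0065] 245 -0.005
60 [ 0.0892  0.0701 -0.0064] 256 -0.005
80 [ 0.0894  0.0896 -0.0063] 272 -0.005
100 [ 0.0893  0.1101 -0.0065] 264 -0.005
120 [ 0.0917  0.1233 -0.0066] 85 -0.005
```

View pics/rect.png

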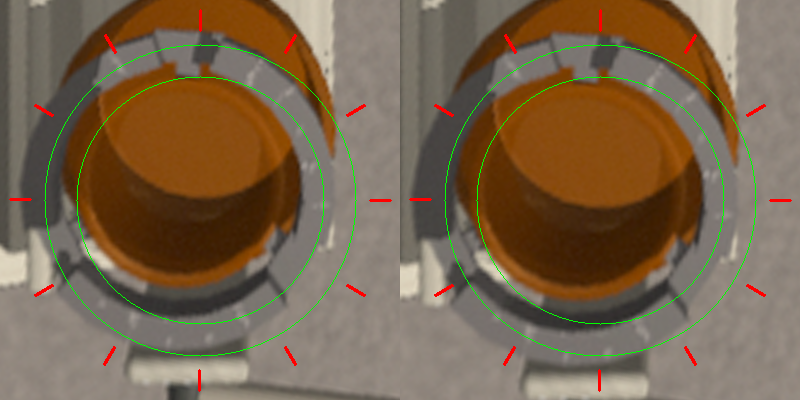

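```bash
python3 - <<'E'
from h import *
w=pickle.load(open('pics/w1.pkl','rb'));W=cloud(w);F=frame();m=np.array([.545,.032,.194])+F@[-.0056,.0021,.0019]
print('m',m)
L=((W-m)@F).reshape(-1,3);L=L[np.isfinite(L[:,0])];r=np.hypot(L[:,0],L[:,1]);a=np.degrees(np.arctan2(L[:,1],L[:,0]))%360
k=(r>.0325)&(r<.0375)
for s in range(0,360,6):
    z=L[k&(a>=s)&(a<s+6),2]*1e3; print(s,len(z),np.median(z).round(1),(z>8).mean().round(2),end=' | ')
kk=k&(L[:,2]>.008); best=[]
for c in np.arange(0,120,1.):
    d=(a-c+60)%120-60; x=np.sin(np.radians(d))*r; inside=(abs(x)<.007)&(abs(d)<40)
    best.append(((inside&kk).sum()/max((inside&k).sum(),1),c))
print(sorted(best)[:8])
q=L[(L[:,2]>-.06)&(L[:,2]<.04)&(L[:,0]>.075)&(L[:,0]<.13)&(L[:,1]>.02)&(L[:,1]<.115)&(abs(L[:,1]-.07)>.008)]
U=np.linalg.svd(q-q.mean(0),full_matrices=False)[2][0]; print('bar',q.mean(0),U,len(q),np.percentile(q,[2,50,98],axis=0).round(4).tolist())
print('theta',np.arctan2(q[:,0].mean(),q[:,2].mean()+.04), np.hypot(q[:,0].mean(),q[:,2].mean()+.04))
E
```

```text
m [0.53883961 0.03231075 0.19284545]
0 29 10.2 1.0 | 6 26 10.5 1.0 | 12 33 10.7 1.0 | 18 283 232.9 1.0 | 24 608 239.8 0.99 | 30 710 224.2 0.99 | 36 567 222.1 0.98 | 42 275 220.9 0.96 | 48 49 10.5 0.71 | 54 41 10.1 0.68 | 60 44 9.9 0.64 | 66 46 9.9 0.65 | 72 39 -0.2 0.33 | 78 44 -0.9 0.0 | 84 44 -1.2 0.0 | 90 42 -1.3 0.0 | 96 49 0.4 0.33 | 102 36 10.0 0.81 | 108 82 219.5 0.91 | 114 372 221.3 0.98 | 120 569 222.8 0.99 | 126 906 240.2 1.0 | 132 285 239.9 1.0 | 138 28 10.4 1.0 | 144 25 10.6 1.0 | 150 29 10.3 1.0 | 156 30 10.4 0.93 | 162 34 10.3 0.74 | 168 41 10.3 0.73 | 174 37 9.9 0.62 | 180 34 10.4 0.74 | 186 34 10.2 0.82 | 192 10 10.5 1.0 | 198 29 -0.5 0.0 | 204 33 -0.8 0.0 | 210 35 -0.8 0.0 | 216 44 1.1 0.39 | 222 35 10.1 0.63 | 228 40 10.1 0.68 | 234 33 10.3 0.73 | 240 37 9.8 0.7 | 246 34 9.8 0.68 | 252 37 10.4 0.7 | 258 34 10.3 0.71 | 264 35 10.3 0.71 | 270 33 10.0 0.67 | 276 33 10.2 0.7 | 282 32 10.0 0.66 | 288 37 10.1 0.68 | 294 35 10.4 0.71 | 300 33 9.9 0.73 | 306 28 10.5 0.86 | 312 39 7.0 0.49 | 318 30 -0.7 0.0 | 324 31 -0.8 0.0 | 330 27 -1.1 0.0 | 336 27 9.7 0.63 | 342 33 10.2 0.82 | 348 27 10.2 0.93 | 354 26 10.5 1.0 | [(np.float64(0.023255813953488372), np.float64(86.0)), (np.float64(0.030690537084398978), np.float64(87.0)), (np.float64(0.042821158690176324), np.float64(88.0)), (np.float64(0.04960835509138381), np.float64(85.0)), (np.float64(0.07579462102689487), np.float64(89.0)), (np.float64(0.09278350515463918), np.float64(84.0)), (np.float64(0.10361445783132531), np.float64(90.0)), (np.float64(0.12276214833759591), np.float64(83.0))]
bar [ 0.09356168  0.06923496 -0.0089926 ] [ 8.85735039e-05 -9.99998692e-01 -1.61490629e-03] 1424 [[0.0887, 0.022, -0.0134], [0.0933, 0.0782, -0.0086], [0.0998, 0.1137, -0.0065]]
theta 1.2507765489150784 0.09856595179664739
```

```bash
cat >> h.py <<'E'
M=np.array([.5388,.0323,.194]); F=frame()
def down(al): return Rn.from_euler('z',al)*Rn.from_euler('x',np.pi)
def mv(p,R,lin=False,**k):
    p=np.asarray(p).tolist();R=R.as_quat().tolist()
    return movel(p,R,**k) if lin else reach(p,R)
E
python3 - <<'E'
from h import *
al=np.radians(60)
for y in(143.5,23.5,3.5): print(y,inverse_kinematics((M+F[:,2]*.24).tolist(),toolrot(np.radians(y)).as_quat().tolist()))
mv([.526,-.347,.39],down(al)); hold(.2)
w=snap('wrist','w2');print(observe()['time'],observe()['q'].round(2) if hasattr(observe()['q'],'round') else observe()['q'])
W=cloud(w).reshape(-1,3);W=W[np.isfinite(W[:,0])];d=W[np.hypot(W[:,0]-.526,W[:,1]+.347)<.05]
t=d[d[:,2]>.074];(x,y),r=cv2.minEnclosingCircle(t[:,:2].astype(np.float32));print('grip',x,y,r,np.median(t[:,2]))
f=d[(d[:,2]>.034)&(d[:,2]<.045)];(x2,y2),r2=cv2.minEnclosingCircle(f[:,:2].astype(np.float32));print('lugs',x2,y2,r2,np.median(f[:,2]))
for c in((x,y),(x2,y2)):
    v=f[:,:2]-c;k=np.hypot(*v.T)>.0315;a=np.arctan2(v[k,1],v[k,0]);print(k.sum(),np.degrees(np.angle(np.exp(3j*a).mean())/3),sorted(np.degrees(a).round().astype(int).tolist())[::6])
E
```

```text
143.5 [ 0.54307186 -0.03599166 -0.54837162  2.22035083 -0.36010617  0.47179357
  1.50281449]
23.5 [ 0.89734572 -0.03555002 -0.88807965  2.21258663 -0.39022533  0.47722395
 -0.55628282]
3.5 [ 0.95803575 -0.03632951 -0.94573359  2.21149343 -0.39647021  0.47843932
 -0.8980522 ]
4.275 [ 1.01  0.52 -0.66  1.6   0.34  1.14 -0.25]
grip 0.5261590480804443 -0.34655556082725525 0.049990132451057434 0.30610843230455176
lugs 0.5239596962928772 -0.3468893766403198 0.037285394966602325 0.03989678583923395
174 1.9479649168322573 [-163, -128, -126, -125, -123, -122, -120, -118, -117, -115, -113, -4, -1, 2, 4, 7, 9, 117, 118, 119, 120, 122, 123, 125, 126, 128, 129, 130, 131]
175 1.9582441198867198 [-126, -124, -122, -120, -117, -115, -113, -111, -6, -4, -2, 0, 1, 3, 5, 6, 8, 9, 11, 113, 114, 116, 117, 119, 120, 122, 124, 126, 127, 130]
```

```bash
python3 - <<'E'
from h import *
al=np.radians(60);c=[.5240,-.3469]
d=down(al)
mv(c+[.29],d,True,v=.2); print(mv(c+[.243],d,True,v=.08,max_force=6))
grab(20); o=observe();print(o['finger_gap'],o['finger_force'],o['ft_force'],o['eef_pos'])
mv(c+[.42],d,True,v=.25); o=observe();print(o['finger_gap'],o['ft_force'])
# go to pre-insert on axis: lowest point of stopper = TCP-180-63... seat 31mm below grasp
R=toolrot(np.radians(86.5-2+60-120))
P=lambda h:M+F[:,2]*(h+.180+.031)
mv(P(.12),R); hold(.3); o=observe(); print(o['time'],o['finger_gap'],o['ft_force'],o['eef_pos']-P(.12),np.array(o['q']).round(2))
s=snap('scene','s1');w=snap('wrist','w3')
A=cv2.resize(s['image'][120:260,210:350],(500,500),interpolation=cv2.INTER_CUBIC)
B=cv2.resize(w['image'][:,:],(300,225))
cv=np.zeros((500,800,3),np.uint8);cv[:,:500]=A;cv[:225,500:]=B;cv2.imwrite('pics/c2.png',cv[:,:,::-1])
E
```

```text
False
0.02960745068344103 19.978978269500658 [-0.71426037  0.21973066 -0.47909564] [ 0.5240088  -0.34686638  0.24295504]
0.029486400102368113 [ 0.23509355  0.46333202 -1.27250773]
9.2083 0.029240153689818686 [ 0.5120675  -0.47066423 -1.01429263] [ 1.73027689e-04 -2.45846462e-04  8.99489840e-06] [ 1.14 -0.34 -0.88  2.18 -0.73  0.84 -0.21]
```

View pics/c2.png

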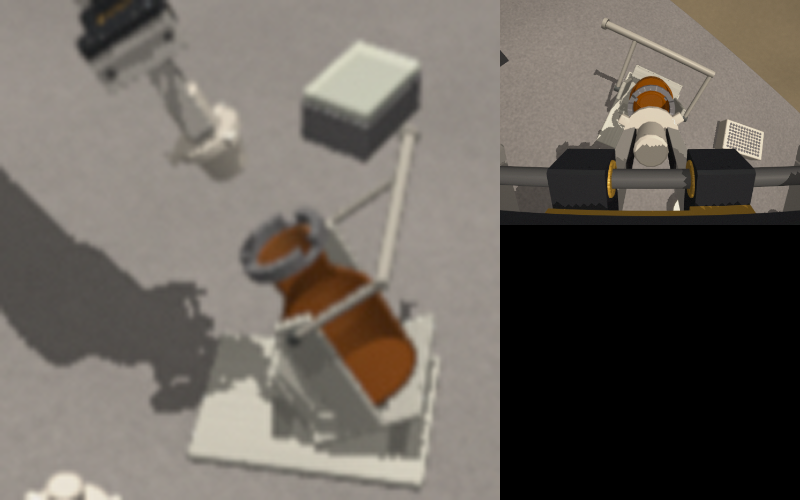

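The stopper is held square above the neck, at about (215,135) in the left panel. The collar is at (280,245) and the bail is open. Next I'll check the lug angle in the hand from the same wrist depth image, then descend.

```bash
python3 - <<'E'
from h import *
w=pickle.load(open('pics/w3.pkl','rb'));L=((cloud(w)-M)@F).reshape(-1,3);L=L[np.isfinite(L[:,0])]
f=L[(L[:,2]>.118)&(L[:,2]<.134)&(np.hypot(L[:,0],L[:,1])<.045)]
print(len(f),np.median(f[:,2]))
k=(np.hypot(f[:,0],f[:,1])>.0315);a=np.degrees(np.arctan2(f[k,1],f[k,0]));print(k.sum(),(np.histogram(a%360,72,(0,360))[0]).tolist())
r=np.hypot(f[:,0],f[:,1]);A=np.degrees(np.arctan2(f[:,1],f[:,0]))%360
print([(s,round(1e3*r[(A>=s)&(A<s+15)].max(),1)) for s in range(0,360,15) if ((A>=s)&(A<s+15)).any()])
# descend
R=toolrot(np.radians(86.5-2+60-120));P=lambda h:M+F[:,2]*(h+.211)
mv(P(.03),R,True,v=.12); hold(.3); print(observe()['ft_force'])
hit=mv(P(.000),R,True,v=.015,max_force=4)
hold(.2);o=observe();d=(np.array(o['eef_pos'])-P(0))@F;print(hit,'off',d,F.T@o['ft_force'],o['ft_torque'],o['time'])
E
```

```text
3516 0.1278575091667255
402 [0, 0, 0, 0, 0, 0, 0, 0, 0, 0, 0, 0, 0, 0, 0, 50, 57, 62, 46, 1, 0, 0, 0, 0, 0, 0, 0, 0, 0, 0, 0, 0, 0, 0, 0, 0, 0, 0, 0, 0, 0, 0, 0, 0, 0, 0, 0, 0, 0, 0, 0, 0, 0, 0, 0, 0, 0, 0, 0, 0, 0, 0, 0, 10, 48, 46, 69, 13, 0, 0, 0, 0]
[(0, np.float64(28.9)), (15, np.float64(29.1)), (30, np.float64(29.1)), (45, np.float64(29.3)), (60, np.float64(29.3)), (75, np.float64(37.5)), (90, np.float64(37.5)), (105, np.float64(15.5)), (300, np.float64(28.3)), (315, np.float64(36.5)), (330, np.float64(36.6)), (345, np.float64(28.6))]
[ 0.7759179   0.69321463 -0.99065881]
False off [ 5.35976937e-06 -2.45794956e-05  2.45252287e-05] [-1.21091697 -0.24872993 -1.66549907] [-0.17992024  0.60468879 -0.03566201] 12.8583
```

It dropped through the notches without riding on the collar. I'll seat it gently until it makes contact.

```bash
python3 - <<'E'
from h import *
R=toolrot(np.radians(86.5-2+60-120));P=lambda h:M+F[:,2]*(h+.211)
hit=mv(P(-.006),R,True,v=.01,max_force=5)
hold(.3);o=observe();print(hit,'off',(np.array(o['eef_pos'])-P(0))@F,F.T@o['ft_force'],o['finger_gap'],o['time'])
open_jaws(); hold(.3)
mv(P(.10),R,True,v=.15)
w=snap('wrist','w4');s=snap('scene','s2');print(observe()['time'],observe()['q'])
L=((cloud(w)-M)@F).reshape(-1,3);L=L[np.isfinite(L[:,0])];r=np.hypot(L[:,0],L[:,1])
t=L[(r<.013)&(L[:,2]>.03)&(L[:,2]<.07)];print('grip top z',np.median(t[:,2]),len(t))
f=L[(r<.028)&(r>.018)&(L[:,2]>-.01)&(L[:,2]<.03)];print('flange top',np.median(f[:,2]))
c=L[(r<.038)&(r>.0325)&(L[:,2]>.005)&(L[:,2]<.02)];print('collar',np.median(c[:,2]))
X=np.c_[f[:,:2],np.ones(len(f))];print('plane',np.linalg.lstsq(X,f[:,2],rcond=None)[0])
cv2.imwrite('pics/w4b.png',cv2.resize(w['image'][:,:,::-1],(800,600),interpolation=cv2.INTER_CUBIC))
E
```

```text
True off [-1.29717639e-05 -9.93407829e-05 -6.19113154e-04] [ 0.66325766 -0.141671    6.25432256] 0.029651306248228346 13.4167
16.1583 [ 1.16665579 -0.30149464 -0.94500923  2.18676242 -0.71797628  0.77168807
 -0.22475536]
grip top z 0.04744051001182002 985
flange top 0.0074874615666947735
collar 0.00942351347732029
plane [-0.0099141  -0.00045446  0.00747256]
```

View pics/w4b.png

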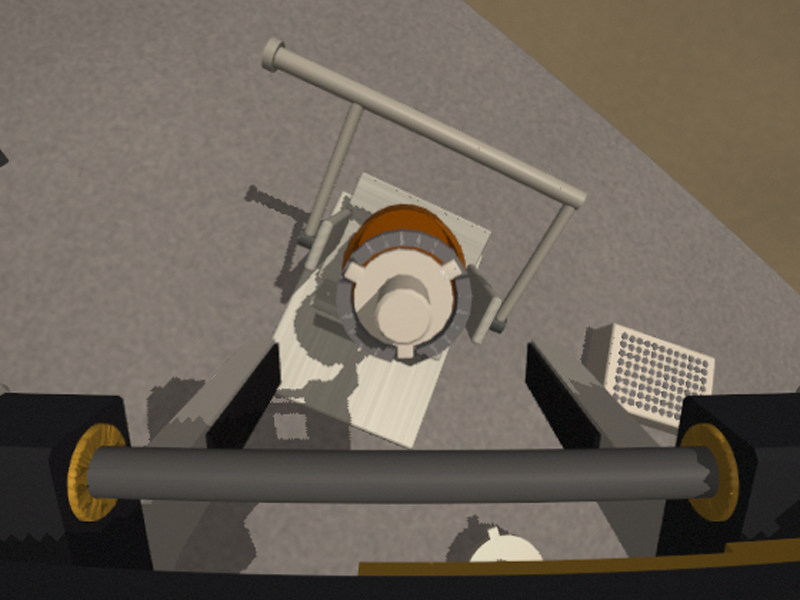

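The stopper is home: the flange top is 2 mm below the collar top and the lugs sit in the notches at about (355,272), (455,268) and (405,350). Next is the bail handle, whose bar runs from about (275,55).

```bash
cat >> h.py <<'E'
def bailpose(th,phi,sgn,y=.098,back=0.,r=.098):
    a=F@[np.sin(phi),0,np.cos(phi)]; x=sgn*F[:,1]; z=-a
    bar=M+F@[r*np.sin(th),y,-.04+r*np.cos(th)]
    return bar+a*(.18+back), Rn.from_matrix(np.array([x,np.cross(z,x),z]).T)
E
python3 - <<'E'
from h import *
from scipy.optimize import least_squares
for n in('w1','w4'):
    w=pickle.load(open(f'pics/{n}.pkl','rb'));L=((cloud(w)-M)@F).reshape(-1,3);L=L[np.isfinite(L[:,0])]
    q=L[(L[:,2]>-.04)&(L[:,2]<.03)&(L[:,0]>.075)&(L[:,0]<.12)&(((L[:,1]>.08)&(L[:,1]<.115)))]
    s=least_squares(lambda c:np.hypot(q[:,0]-c[0],q[:,2]-c[1])-.006,[.093,-.014],loss='soft_l1',f_scale=.001).x
    e=L[(L[:,2]>-.04)&(L[:,2]<.03)&(L[:,0]>.075)&(L[:,0]<.12)][:,1].max()
    print(n,len(q),s,'theta',np.arctan2(s[0],s[1]+.04),'r',np.hypot(s[0],s[1]+.04),'yend',e)
for sg in(1,-1):
  for ph in(15,30,45):
    res=[]
    for th in(1.29,.9,.5,0):
        for b in(0,.08):
            p,R=bailpose(th,np.radians(ph),sg,back=b);x=inverse_kinematics(p.tolist(),R.as_quat().tolist());res.append(None if x is None else np.round(x,2).tolist())
    print(sg,ph,[r if i in(0,6) else r is not None for i,r in enumerate(res)])
E
```

```text
w1 678 [ 0.09418347 -0.01455219] theta 1.3069036985143645 r 0.09756083327707692 yend 0.12834433433358805
w4 671 [ 0.0941342  -0.01453797] theta 1.306631100484489 r 0.09751699070795498 yend 0.12882947662208163
1 15 [[0.43, 0.38, -0.9, 1.83, 0.44, 0.84, -0.35], True, True, True, True, True, [0.91, 0.14, -1.27, 2.06, 0.2, 0.79, -0.17], True]
1 30 [[0.34, 0.54, -0.9, 1.62, 0.44, 1.2, -0.35], True, True, True, True, True, [0.7, 0.39, -1.22, 1.88, 0.4, 1.16, -0.37], True]
1 45 [[0.28, 0.73, -0.96, 1.4, 0.5, 1.55, -0.39], True, True, True, True, True, [0.54, 0.59, -1.17, 1.7, 0.45, 1.48, -0.44], True]
-1 15 [[-1.15, 0.44, 1.09, 1.88, -0.57, 0.86, -2.66], True, True, False, False, False, None, True]
-1 30 [[-1.04, 0.62, 1.08, 1.66, -0.58, 1.22, -2.67], True, True, True, True, True, [-1.31, 0.36, 1.24, 1.93, -0.38, 1.12, -2.76], False]
-1 45 [[-0.93, 0.8, 1.08, 1.45, -0.58, 1.55, -2.66], True, True, True, True, True, [-1.09, 0.53, 1.08, 1.75, -0.39, 1.41, -2.73], True]
```

```bash
python3 - <<'E'
from h import *
ph=np.radians(35);th0=1.307
p,R=bailpose(th0,ph,1,back=.12);mv(p,R);hold(.2)
p,R=bailpose(th0,ph,1);print('hit',mv(p,R,True,v=.1,max_force=6))
grab(8);o=observe();print(o['finger_gap'],o['ft_force'],o['time'])
for th in np.append(np.linspace(th0,.1,10)[1:],[.0]):
    p,R=bailpose(th,ph,1); h=mv(p,R,True,v=.08,max_force=20);o=observe()
    print(round(th,2),h,np.round(o['ft_force'],1),round(o['finger_gap'],4))
    if h:break
print(o['time'])
E
```

```text
hit False
0.011909207191267977 [-1.24820574 -1.05238988 -0.72050201] 20.2583
1.17 False [0.8 1.4 3.6] 0.0114
1.04 False [3.5 2.2 8.4] 0.0114
0.9 False [2.  1.1 9.5] 0.0115
0.77 False [-0.9  2.   9. ] 0.0114
0.64 False [-1.9  1.5  7. ] 0.0117
0.5 False [-3.3  2.8  2.6] 0.0114
0.37 False [-2.4  3.7  0.1] 0.0117
0.23 False [-2.3  2.1 -2.5] 0.0122
0.1 False [-1.5  2.1 -3.3] 0.0115
0.0 False [-0.4  2.8 -3.8] 0.0115
23.3833
```

```bash
python3 - <<'E'
from h import *
ph=np.radians(35)
p,R=bailpose(-.06,ph,1);print(mv(p,R,True,v=.03,max_force=8));hold(.3);o=observe();print(o['ft_force'],((np.array(o['eef_pos'])-bailpose(0,ph,1)[0])@F).round(4))
open_jaws();hold(.2)
p,_=bailpose(-.02,ph,1,back=.14);mv(p,R,True,v=.15)
mv(M+F[:,2]*.34+[0,0,.02],toolrot(np.radians(80)));hold(.3)
w=snap('wrist','w5');s=snap('scene','s3');o=observe();print(o['time'],o['ft_force'])
for c,n in((w,'w'),(s,'s')):
    L=((cloud(c)-M)@F).reshape(-1,3);L=L[np.isfinite(L[:,0])]
    for lo,hi in((.08,.115),(-.06,.06)):
        q=L[(L[:,2]>.05)&(L[:,2]<.075)&(abs(L[:,0])<.03)&(L[:,1]>lo)&(L[:,1]<hi)];print(n,len(q),q.mean(0) if len(q) else '')
    t=L[(np.hypot(L[:,0],L[:,1])<.014)&(L[:,2]>.03)&(L[:,2]<.052)];print('top',np.median(t[:,2]) if len(t) else None)
A=cv2.resize(s['image'][120:260,210:350],(400,400),interpolation=cv2.INTER_CUBIC);B=cv2.resize(w['image'],(400,300))
cv=np.zeros((400,800,3),np.uint8);cv[:,:400]=A;cv[:300,400:]=B;cv2.imwrite('pics/c5.png',cv[:,:,::-1])
E
```

```text
True
[ 6.935371    3.08113615 -1.47979902] [-0.0014 -0.0002 -0.0001]
27.8333 [-0.3407607   0.41388753 -0.08173716]
w 741 [0.00015442 0.09791151 0.06215641]
w 2093 [-0.0001676   0.00307108  0.06220058]
top 0.04727013831404778
s 27 [0.00245824 0.09817729 0.05876364]
s 105 [ 0.0029353  -0.00160989  0.05917209]
top 0.04454438639741854
```

View pics/c5.png

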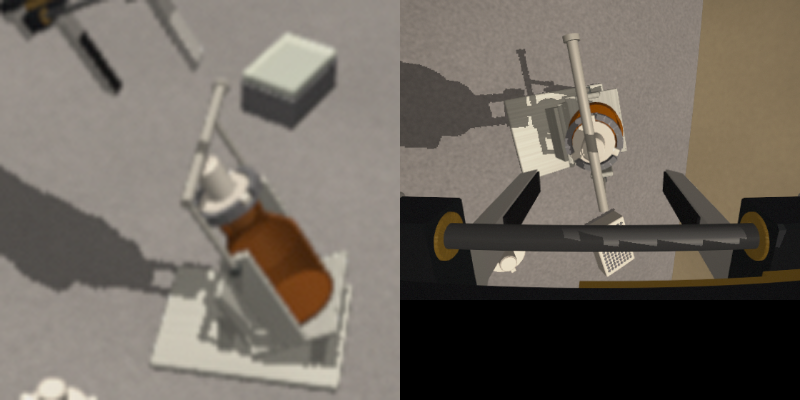

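The bail lies across the stopper at its stop: the crossbar is at x ≈ 0 mm and the stopper top at 47 mm. The arm is clear of everything.

```bash
python3 -c "
from h import *
print(sign_off())"
```

```text
the job is handed in; nothing more can be done
None
```

The job is handed in: the stopper is home in the neck with its lugs in the notches, the bail is closed over it at its stop, and the arm is clear. It took about 28 s on the robot's clock, and I made no final position check of the wider stopper, well plate, tip box and marker.

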